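# Clear and restack a filter cassette holder at the bioreactor bench

### The job

Sharp shards of a broken ceramic filter plate lie on the bed of the filter holder: with the scraper block, not with the fingers, wipe all of them off the bed into the drip tray around it, then stand the scraper back on the middle of its silicone mat and let go. Then build the filter stack on the clean bed, each part flat, square and centred between the four guide rods: first the thin grey spacer plate, then every white cassette that is on the bench (their order does not matter), and last the metal end plate on top with its hose connections up. Leave the bottle, the beaker and the jar alone, and never let the fingers touch a shard.

Things in the scene. Friction and masses are not known exactly. Their poses are not given: they have to be found in the camera images.
- holder: fixed filter holder; origin on the bench under its centre, x along its length, y across, z up. Steel drip tray 306 x 134, walls 3 thick and 20 high, floor 3 thick, round a solid metal block 180 (x) x 66 (y) whose flat top, the bed, is 45 above the bench. Four fixed guide rods, 9 in diameter, round tips, stand at x = +-54, y = +-39, up to 74 above the bed; both ends of the bed are open
- bed (a point): centre of the bed's top face, 45 above the bench, axes as the holder's. Stack parts slide down between the four rods with about 2.5 of play each way. Shards pushed in a heap can jam between a pair of rods: back off and push again, a little askew, or from the other end
- mat: fixed grey silicone mat, 110 x 100 x 2 thick, the scraper's place; origin at the centre of its underside
- scraper: scraper block, 56 high, 0.2 kg, standing upright on its sole on the mat at the start; origin at the centre of the sole, z up. Black block 46 (x) x 60 (y) x 20 high, the lower edge of its 60 mm faces does the wiping; on it a wooden handle 22 thick (x) x 50 wide (y) up to z = 56. Gripped across the 22, pushed along its x; its 60 pass the rods, which leave 69 clear across the bed
- shard1: dark grey ceramic shard, flat chip 26 (x) x 18 (y) x 7 thick, loose, about 11 g, one of three to five lying flat on the bed at the start; origin at the centre of its underside, z up
- shard2: dark grey ceramic shard, flat chip 26 (x) x 18 (y) x 7 thick, loose, about 11 g, one of three to five lying flat on the bed at the start; origin at the centre of its underside, z up
- shard3: dark grey ceramic shard, flat chip 26 (x) x 18 (y) x 7 thick, loose, about 11 g, one of three to five lying flat on the bed at the start; origin at the centre of its underside, z up
- shard4: dark grey ceramic shard, flat chip 26 (x) x 18 (y) x 7 thick, loose, about 11 g, one of three to five lying flat on the bed at the start; origin at the centre of its underside, z up
- shard5: dark grey ceramic shard, flat chip 26 (x) x 18 (y) x 7 thick, loose, about 11 g, one of three to five lying flat on the bed at the start; origin at the centre of its underside, z up
- spacer_plate: thin grey plastic plate 12 thick with dark flow channels on top, loose on the bench; dog-bone outline: 144 long (x), middle 122 x 64 (gripped across the 64), an ear 11 x 86 across each end; origin at the centre of the underside, x along the length, z up. 0.15 kg
- cassette1: white plastic filter cassette 18 thick, loose on the bench, one of two or three; dog-bone outline: 144 long (x), middle 122 x 64 (gripped across the 64), an ear 11 x 86 across each end; origin at the centre of the underside, x along the length, z up. About 0.22 kg
- cassette2: white plastic filter cassette 18 thick, loose on the bench, one of two or three; dog-bone outline: 144 long (x), middle 122 x 64 (gripped across the 64), an ear 11 x 86 across each end; origin at the centre of the underside, x along the length, z up. About 0.22 kg
- cassette3: white plastic filter cassette 18 thick, loose on the bench, one of two or three; dog-bone outline: 144 long (x), middle 122 x 64 (gripped across the 64), an ear 11 x 86 across each end; origin at the centre of the underside, x along the length, z up. About 0.22 kg
- end_plate: bare metal end plate 14 thick, loose on the bench, top side up; dog-bone outline: 144 long (x), middle 122 x 64 (gripped across the 64), an ear 11 x 86 across each end; origin at the centre of the underside, x along the length, z up. Two steel hose connections, 22 in diameter, stand on the top at x = +-60, up to z = 38. 0.45 kg
- media_bottle: bystander: amber bottle with blue cap, 70 across, 150 high, origin at its underside
- beaker: bystander: clear beaker, 76 across, 90 high, origin at its underside
- buffer_jar: bystander: clear jar with red cap, 66 across, 100 high, origin at its underside
There are look-alikes about, which are no part of the job. Several things have the shape of the end_plate; the one meant has the colours described above.

How it is judged (in metres and radians):
On the way, in this order (a step that is already met when the one before it is completed fails the run):
1. all shards are wiped off the bed into the drip tray while the scraper is in use, away from its mat (x of shard1 in the frame of bed between -0.15 and 0.15 m and y of shard1 in the frame of bed between -0.064 and 0.064 m and z of each of shard1, shard2, shard3, shard4, shard5 in the frame of bed below -0.012 m and x of shard2 in the frame of bed between -0.15 and 0.15 m and y of shard2 in the frame of bed between -0.064 and 0.064 m and x of shard3 in the frame of bed between -0.15 and 0.15 m and y of shard3 in the frame of bed between -0.064 and 0.064 m and x of shard4 in the frame of bed between -0.15 and 0.15 m and y of shard4 in the frame of bed between -0.064 and 0.064 m and x of shard5 in the frame of bed between -0.15 and 0.15 m and y of shard5 in the frame of bed between -0.064 and 0.064 m and horizontal distance between scraper and mat above 0.1 m), for 0.2 s.
2. the scraper stands released on its mat again (horizontal distance between scraper and mat below 0.035 m and angle between scraper's own z axis and vertical below 0.06 rad and height (world z) of scraper below 0.006 m and contact force between the fingers and scraper below 0.1 N and linear speed of scraper below 0.02 m/s), for 0.2 s.
3. the spacer plate lies flat on the bed, square between the rods, released (horizontal distance between spacer_plate and bed below 0.005 m and angle between the x axis of spacer_plate and the x axis of bed, either way round below 0.05 rad and angle between spacer_plate's own z axis and vertical below 0.04 rad and z of spacer_plate in the frame of bed below 0.003 m and contact force between the fingers and spacer_plate below 0.1 N and linear speed of spacer_plate below 0.02 m/s), for 0.2 s.
4. every cassette present lies stacked square on the spacer plate, released (horizontal distance between each of cassette1, cassette2, cassette3 and bed below 0.005 m and angle between the x axis of each of cassette1, cassette2, cassette3 and the x axis of bed, either way round below 0.05 rad and angle between each of cassette1, cassette2, cassette3's own z axis and vertical below 0.04 rad and z of cassette1 in the frame of spacer_plate between 0.01 and 0.05 m and contact force between the fingers and cassette1 below 0.1 N and linear speed of each of cassette1, cassette2, cassette3 below 0.02 m/s and z of cassette2 in the frame of spacer_plate between 0.01 and 0.05 m and contact force between the fingers and cassette2 below 0.1 N and z of cassette3 in the frame of spacer_plate between 0.01 and 0.05 m and contact force between the fingers and cassette3 below 0.1 N), for 0.2 s.
5. the end plate lies square on the cassettes, released (horizontal distance between end_plate and bed below 0.005 m and angle between the x axis of end_plate and the x axis of bed, either way round below 0.05 rad and angle between end_plate's own z axis and vertical below 0.04 rad and z of end_plate in the frame of cassette1 above 0.016 m and z of end_plate in the frame of cassette2 above 0.016 m and z of end_plate in the frame of cassette3 above 0.016 m and z of end_plate in the frame of bed below 0.069 m and contact force between the fingers and end_plate below 0.1 N and linear speed of end_plate below 0.02 m/s and (contact force between end_plate and cassette1 above 1 N or contact force between end_plate and cassette2 above 1 N or contact force between end_plate and cassette3 above 1 N)), for 0.2 s.
At the end, for the whole second after the job is handed in: all shards in the tray (12 mm or more below the bed); scraper upright on its mat within 35 mm of its middle; spacer plate, all cassettes present and end plate (connections up) stacked in that order, each centred within 5 mm, square within 0.05 rad, level; all released and at rest (all of step 2 and all of step 3 and all of step 4 and all of step 5 and x of shard1 in the frame of bed between -0.15 and 0.15 m and y of shard1 in the frame of bed between -0.064 and 0.064 m and z of each of shard1, shard2, shard3, shard4, shard5 in the frame of bed below -0.012 m and x of shard2 in the frame of bed between -0.15 and 0.15 m and y of shard2 in the frame of bed between -0.064 and 0.064 m and x of shard3 in the frame of bed between -0.15 and 0.15 m and y of shard3 in the frame of bed between -0.064 and 0.064 m and x of shard4 in the frame of bed between -0.15 and 0.15 m and y of shard4 in the frame of bed between -0.064 and 0.064 m and x of shard5 in the frame of bed between -0.15 and 0.15 m and y of shard5 in the frame of bed between -0.064 and 0.064 m); the robot touches nothing.
It fails at once if a finger presses on a shard (contact force between the fingers and shard1 above 0.5 N or contact force between the fingers and shard2 above 0.5 N or contact force between the fingers and shard3 above 0.5 N or contact force between the fingers and shard4 above 0.5 N or contact force between the fingers and shard5 above 0.5 N).
It fails at once if the bottle, the beaker or the jar is moved more than 2 cm (distance of any of media_bottle, beaker, buffer_jar from where it was at the start of the episode above 0.02 m).
Of shard1, shard2, shard3, shard4, shard5 only 3 to 5 are there at a start; the rules pass over those that are not, and their reading is None.
Of cassette1, cassette2, cassette3 only 2 to 3 are there at a start; the rules pass over those that are not, and their reading is None.
At some moment in a run one of spacer_plate, cassette1, cassette2, cassette3, end_plate, scraper may be knocked a few centimetres aside while the robot is not near it.
It also fails if it takes over 208 s, if anything falls off the work surface, if the arm or the gripper's body presses on something with over 40 N, if the wrist force passes 120 N, or if a joint passes its speed limit or range.

### The arm

A 6-joint arm with a two-finger parallel gripper is mounted at the origin on the work surface. World frame = base frame: x ahead of the robot, y to its left, z up, the work surface at z = 0. Lengths are in mm, angles in rad, forces in N, time in s.
With the tool pointing down it reaches from about 350 to 975 mm from the base axis. Payload 7.1 kg.
Tool frame: the origin (TCP) lies between the finger pads; the fingertips stand 14 mm ahead of it and the grasp point (between the pads) lies 5 mm behind it; z points along the fingers, y is the line along which they close (so a half turn about z gives the same grasp; the last joint's range is limited). The gripper opens to 88 mm and grips with 3 to 60 N. Pads are 20 mm wide; open, the fingers measure 115 mm over their backs; the gripper's body (75 mm by 178 mm) begins 61 mm behind the grasp point.
Start: joints at [1.081, 0.423, 1.63, -0, 1.089, -0.019], TCP at [283.467, 557.002, 236.675] pointing down, gripper open.
Joint ranges: [-3, 3], [-0.9, 2.11], [0.09, 2.58], [-1.31, 4.45], [0.11, 2.69], [-2.54, 2.54]. Speed limits (rad/s): [2.39, 2.39, 3.01, 3.14, 3.14, 3.14].

### API

Orientations are given as a rotation vector (axis times angle).
In Python, from workcell import ctrl gives the robot as it stands. The module is installed in compiled form; this text tells all that it offers.
- The arm moves only by the tool servo_tool, never from a script. Its argument "plan" is a list of rows, each a list of 3 entries, a list of its own where there are three numbers: the closure, from 0 (fully open) to 1 (shut), then the shift along the world's x, y, z in mm, then the turn about the world's z in degrees. In form: [[hand, [x, y, z], yaw], ...]. A call has 1 to 10 rows; each row is the pose to reach, as a shift and turn from the pose commanded when the call began; what a row does not reach only later rows make up. A row lasts 1/12 s, in which the tool goes at most 41.7 mm and 7.16 degrees, less where a joint would pass 70% of its speed; a pose out of reach is approached as far as the arm can. A call with a gripper value outside its range is refused whole. The fingers move at their own pace and stop on an object; the grip force is fixed at half the most. Time passes only in rows, so rows that repeat a pose let the fingers close. It gives the time, the measured TCP pose, the force, the opening and the grip force at its end, in the units of the state.
- ctrl.get_obs(): the state, without advancing time (a new reading comes with each control period).
- ctrl.get_image(name): name is "side" or "top"; returns the picture (480x640x3 uint8, blue, green, red); there is no depth.
- ctrl.camera_info(name): a dict with "fovy" (degrees; the focal length in pixels is half the picture's height over the tangent of half this angle, whatever the lens; pixels are square), "cx", "cy" (the principal point, pixels), "rvec" (rotation vector, rad) and "tvec" (3), from world to camera coordinates, as OpenCV has them. Camera axes: x right, y down, z forward; pixel columns grow to the right and rows downward; lengths in mm; the calibration is good to about 2 mm. A picture is of the moment at which its call begins. camera_info takes no time and is no camera call.
- ctrl.close_job(): hands the job in; it is judged then, once.
The state is a dict: "t": time; "qpos": joint angles; "qvel": joint speeds; "joint_torque": joint torques, N m; "ee_pos": TCP position; "orientation": TCP orientation; "ft_force": force on the tool from outside, world axes, zero at the start; "moment": the same for the moment, N m; "width": finger opening in mm; "grasp_force": force on a finger pad.
Only numpy, scipy, OpenCV 4.12 (cv2) and the standard library are available. Lean on these libraries where they do the work, as an engineer would, in place of code of your own. Each camera call takes 0.05 s, during which the arm holds its last target. There are 200 camera calls.

## Working session

There is one attempt and no reset: what is moved stays moved. The work goes in short steps, Python scripts to look and compute and a tool call to move; the robot and the scene stay as the last step left them, time stands still between calls to the robot, and variables do not carry over. Pictures are saved under pics/ and viewed, at most 14 in all, crops included, and the job is handed in when it is done.

Besides the shell and the picture viewer there is one more tool, called after "Call:" by a JSON object that holds its "method" and its "body", one argument or row to a line. servo_tool: Moves the arm, as the interface text tells. Its arguments: {"type":"object","properties":{"plan":{"type":"array"}},"required":["plan"]}

```bash
mkdir -p pics; cat > h.py <<'E'
import numpy as np, cv2
from workcell import ctrl
def cam(n):
    c=ctrl.camera_info(n); f=240/np.tan(np.radians(c["fovy"])/2)
    return np.array([[f,0,c["cx"]],[0,f,c["cy"]],[0,0,1]]),cv2.Rodrigues(np.array(c["rvec"],float))[0],np.array(c["tvec"],float)
def ray(n,p):
    K,R,t=cam(n); d=R.T@np.linalg.inv(K)@np.array([p[0],p[1],1.]); return -R.T@t,d
def onz(n,p,z):
    o,d=ray(n,p); return o+d*(z-o[2])/d[2]
def proj(n,X):
    K,R,t=cam(n); q=(R@np.atleast_2d(np.array(X,float)).T).T+t; q=q@K.T; return q[:,:2]/q[:,2:]
def tri(p,q):  # top px, side px
    o1,d1=ray("top",p);o2,d2=ray("side",q)
    s=np.linalg.lstsq(np.stack([d1,-d2],1),o2-o1,rcond=None)[0]
    a=o1+s[0]*d1;b=o2+s[1]*d2; return (a+b)/2,np.linalg.norm(a-b)
def snap(n,f,crop=None,k=1):
    im=ctrl.get_image(n)
    cv2.imwrite("pics/raw_"+f,im)
    if crop: x0,y0,x1,y1=crop; im=cv2.resize(im[y0:y1,x0:x1],None,fx=k,fy=k,interpolation=cv2.INTER_CUBIC)
    cv2.imwrite("pics/"+f,im)
E
python3 - <<'E'
from h import *
for n in("top","side"):
    c=ctrl.camera_info(n);print(c); K,R,t=cam(n);print(-R.T@t); snap(n,n+"0.png")
print(ctrl.get_obs())
E
```

```text
{'fovy': 52.78985103772921, 'cx': 316.15170299630614, 'cy': 237.06753762692628, 'rvec': array([ 2.14335122, -2.1230998 ,  0.19268705]), 'tvec': array([  28.29497791,  529.80578685, 1065.83737029])}
[ 336.9822865    39.26342374 1141.22977511]
{'fovy': 43.036088434423995, 'cx': 315.2583532417298, 'cy': 230.38863238522356, 'rvec': array([ 2.23739084, -0.47171306,  0.23776629]), 'tvec': array([-471.06132068,  210.03360387, 1305.44277415])}
[  64.48798376 -970.21005866 1012.2882303 ]
{'t': 0.1, 'qpos': array([ 1.08102080e+00,  4.23769889e-01,  1.63058345e+00, -1.01791649e-05,
        1.08862791e+00, -1.90236408e-02]), 'qvel': array([ 0.00170548, -0.00167656, -0.00185559, -0.00136462,  0.00108527,
        0.00032841]), 'joint_torque': array([-1.24211838e-04, -5.45615423e+01, -2.74323410e+01,  6.45350176e-02,
        1.87628641e-02, -2.21271586e-05]), 'ee_pos': array([283.24047873, 556.59895955, 235.98784992]), 'orientation': array([-7.32559506e-01, -3.05463839e+00,  2.11433747e-03]), 'ft_force': array([-1.17472208,  0.59251281, -0.31375652]), 'moment': array([-0.02778095, -0.0114299 ,  0.02154626]), 'grasp_force': 0.0, 'width': 87.54802740459941}
```

View pics/top0.png

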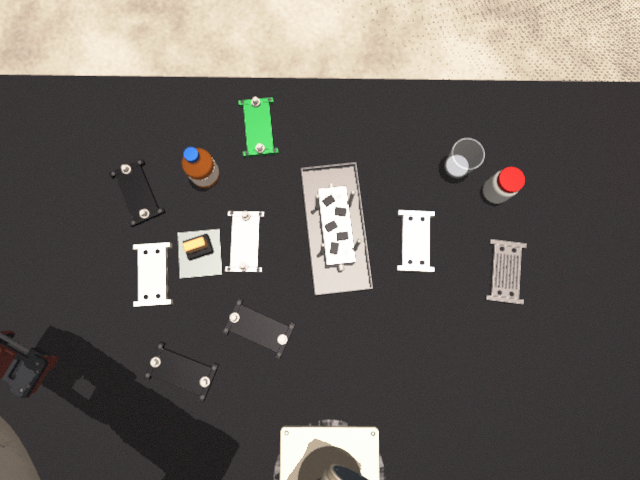

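View pics/side0.png

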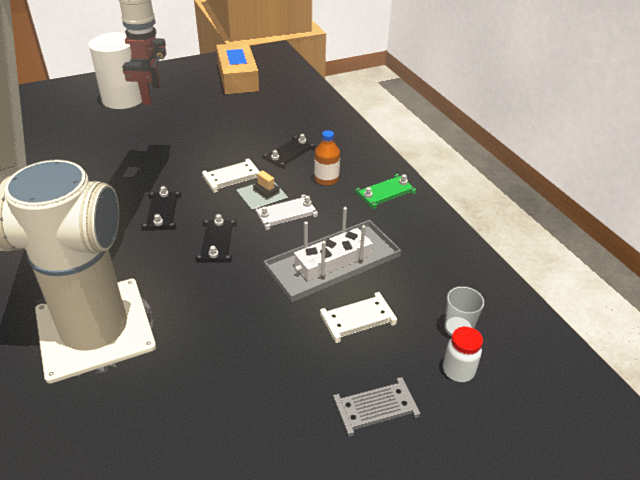

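The top view shows the holder at about (336,228), with shards on its bed. The scraper on its mat is at (199,250), and the cassettes are at (152,274) and (416,240). The spacer is at (507,271). A pale plate with connections is at (245,241), and the black and green ones are look-alikes. I'll enlarge for detail.

```bash
python3 - <<'E'
import cv2,numpy as np
a=cv2.imread("pics/raw_top0.png");s=cv2.imread("pics/raw_side0.png")
r=lambda im,x,y,w,h,k:cv2.resize(im[y:y+h,x:x+w],None,fx=k,fy=k,interpolation=cv2.INTER_CUBIC)
cv2.imwrite("pics/c1.png",r(a,290,155,100,150,4)[:600] if 1 else 0)
L=r(a,290,155,100,150,4); R=r(a,130,205,100,110,4)
R2=r(a,220,200,50,80,4)
R3=np.hstack([R2,np.zeros((320,200,3),np.uint8)])
c=np.hstack([L,np.vstack([R[:440],np.zeros((160,400,3),np.uint8)])]);cv2.imwrite("pics/c1.png",c)
cv2.imwrite("pics/c2.png",r(s,190,150,200,140,4))
E
```

```text
(no output)
```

View pics/c1.png

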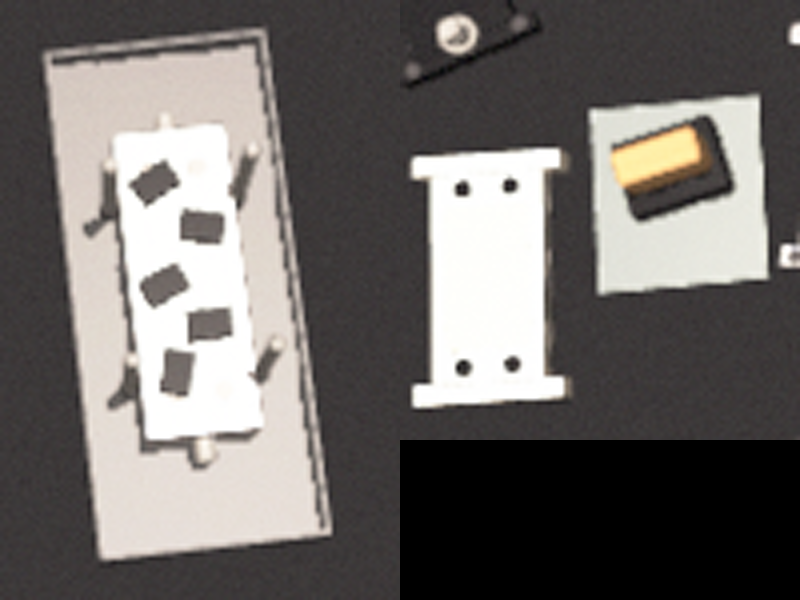

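View pics/c2.png

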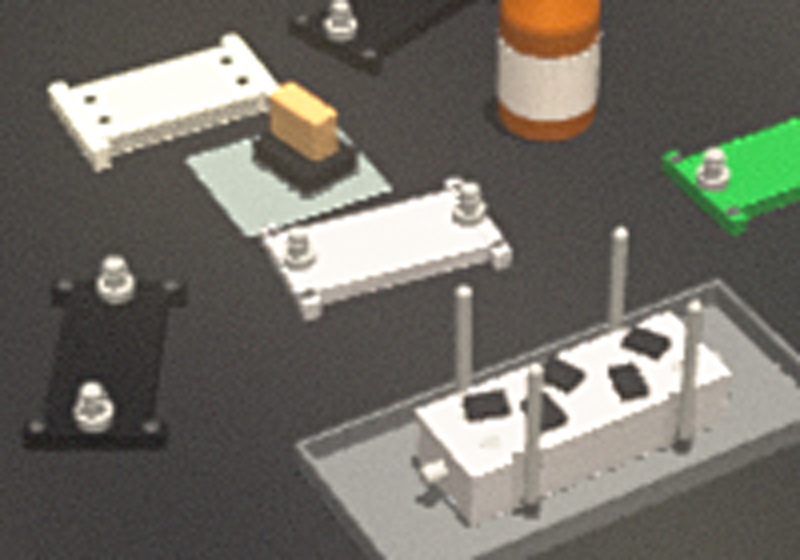

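The crops show five shards on the bed at full-image pixels of about (328,200), (340,211), (331,226), (342,236) and (334,248). The pale metal end plate with steel knobs is at (245,241). The scraper's handle lies nearly across the mat. I'll fit the poses on silhouettes in both views.

```bash
cat > fit.py <<'E'
from h import *
from scipy.optimize import minimize
def box(x0,x1,y0,y1,z0,z1): return np.array([[x,y,z] for x in(x0,x1) for y in(y0,y1) for z in(z0,z1)],float)
def cyl(x,y,r,z0,z1): return np.array([[x+r*np.cos(a),y+r*np.sin(a),z] for a in np.arange(0,6.28,.4) for z in(z0,z1)])
def dog(t,k=0):
    p=[box(-72,72,-32,32,0,t),box(61,72,-43,43,0,t),box(-72,-61,-43,43,0,t)]
    return p+([cyl(s*60,0,7,t,38) for s in(-1,1)] if k else [])
M=dict(c=dog(18),s=dog(12),e=dog(14,1),h=[box(-11,11,-25,25,20,56)],m=[box(-55,55,-50,50,0,2)],t=[box(-153,153,-67,67,0,20)],
 b=[box(-90,90,-33,33,0,45)])
S=4
def mask(im,seed,roi,lo,hi=None):
    m=np.zeros(im.shape[:2],np.uint8); x0,y0,x1,y1=roi
    g=im.astype(int); ok=(g.max(2)>lo) if hi is None else hi(g)
    m[y0:y1,x0:x1]=ok[y0:y1,x0:x1]
    n,l=cv2.connectedComponents(m); o=(l==l[seed[1],seed[0]]).astype(np.uint8)
    c=max(cv2.findContours(o,cv2.RETR_EXTERNAL,cv2.CHAIN_APPROX_NONE)[0],key=cv2.contourArea)
    o[:]=0; cv2.drawContours(o,[c],-1,1,-1); return o.astype(float)
def rend(n,parts,p):
    c,s=np.cos(p[2]),np.sin(p[2]); m=np.zeros((480*S,640*S),np.uint8)
    for P in parts:
        q=np.c_[P[:,0]*c-P[:,1]*s+p[0],P[:,0]*s+P[:,1]*c+p[1],P[:,2]+p[3]]
        u=(proj(n,q)+.5)*S-.5
        cv2.fillConvexPoly(m,cv2.convexHull(np.round(u*8).astype(np.int32)),1,shift=3)
    return cv2.resize(m.astype(np.float32),(640,480),interpolation=cv2.INTER_AREA)
def fit(kind,masks,p0,zfree=True):
    parts=M[kind]
    def f(v):
        p=[v[0],v[1],v[2]/100,v[3] if zfree else p0[3]]
        return sum(np.abs(cv2.GaussianBlur(rend(n,parts,p)-m,(0,0),.7)).sum() for n,m in masks.items())
    v=np.array([p0[0],p0[1],p0[2]*100,p0[3]],float)
    for st in(8,3):
        sim=np.vstack([v]+[v+st*np.eye(4)[i] for i in range(4)])
        r=minimize(f,v,method="Nelder-Mead",options=dict(initial_simplex=sim,xatol=.05,fatol=.1,maxiter=250)); v=r.x
    v[2]/=100
    return np.round(v,3),round(r.fun),{n:round(m.sum()) for n,m in masks.items()}
E
cat > f0.py <<'E'
from fit import *
import sys
T=cv2.imread("pics/raw_top0.png");D=cv2.imread("pics/raw_side0.png")
yel=lambda g:(g[...,2]-g[...,0]>40)&(g[...,2]>90)
J=[("cassL","c",(152,274),(128,235,175,310),(222,176),(198,155,257,195),85),
("cassR","c",(416,240),(395,205,440,275),(350,318),(315,290,400,345),85),
("spacer","s",(492,300),(480,235,530,310),(350,428),(325,375,425,435),85),
("end","e",(245,240),(222,205,268,276),(285,212),(252,190,320,230),85),
("handle","h",(192,245),(180,230,215,262),(266,180),(252,168,280,200),yel),
("tray","t",(310,260),(298,158,376,298),(290,275),(262,225,403,297),75),
("mat","m",(199,268),(173,226,224,280),(270,204),(230,165,290,212),85)]
for nm,k,s1,r1,s2,r2,lo in J:
    f=lo if callable(lo) else None
    ms={"top":mask(T,s1,r1,lo,f),"side":mask(D,s2,r2,lo,f)}
    if nm=="tray": ms["side"]=cv2.morphologyEx(ms["side"],cv2.MORPH_OPEN,np.ones((15,15)))
    p=onz("top",s1,10); y0=-1.4 if "L" not in nm else -1.55
    p0=[p[0],p[1],.05,0]
    if nm=="tray": p0=[*onz("top",(336,228),20)[:2],.07,0]
    if nm=="spacer": p0=[*onz("top",(507,271),10)[:2],.0,0]
    if nm=="mat": p0=[*onz("top",(199,253),2)[:2],.07,0]
    if nm=="handle": p0=[*onz("top",(196,244),50)[:2],.3,2]
    res=fit(k,ms,p0); one=fit(k,{"top":ms["top"]},res[0] if nm!="mat" else p0,False)
    print(nm,*res,"| top only",one[0],one[1])
    C=T if 1 else 0
    for n,I in(("top",T),("side",D)):
        g=(rend(n,M[k],res[0])>.5).astype(np.uint8); cv2.drawContours(I,cv2.findContours(g,0,2)[0],-1,(0,0,255),1)
cv2.imwrite("pics/ft.png",T);cv2.imwrite("pics/fs.png",D)
E
time python3 f0.py
```

```text
cassL [4.44316e+02 4.15750e+02 8.20000e-02 3.09200e+00] 509 {'top': 2049, 'side': 1379} | top only [4.44790e+02 4.15776e+02 7.40000e-02 2.51300e+00] 60Traceback (most recent call last):
  File "f0.py", line 22, in <module>
    res=fit(k,ms,p0); one=fit(k,{"top":ms["top"]},res[0] if nm!="mat" else p0,False)
  File "fit.py", line 33, in fit
    r=minimize(f,v,method="Nelder-Mead",options=dict(initial_simplex=sim,xatol=.05,fatol=.1,maxiter=250)); v=r.x
    res = _minimize_neldermead(fun, x0, args, callback, bounds=bounds,
                               **options)
    fxcc = func(xcc)
    fx = function(np.copy(x), *(wrapper_args + args))
  File "fit.py", line 29, in f
    return sum(np.abs(cv2.GaussianBlur(rend(n,parts,p)-m,(0,0),.7)).sum() for n,m in masks.items())
  File "fit.py", line 29, in <genexpr>
    return sum(np.abs(cv2.GaussianBlur(rend(n,parts,p)-m,(0,0),.7)).sum() for n,m in masks.items())
                                       ~~~~^^^^^^^^^^^
  File "fit.py", line 22, in rend
    u=(proj(n,q)+.5)*S-.5
       ~~~~^^^^^
  File "h.py", line 11, in proj
    K,R,t=cam(n); q=(R@np.atleast_2d(np.array(X,float)).T).T+t; q=q@K.T; return q[:,:2]/q[:,2:]
          ~~~^^^
  File "h.py", line 4, in cam
    c=ctrl.camera_info(n); f=240/np.tan(np.radians(c["fovy"])/2)
ValueError: time passes only in moves, steps and waits

real	0m10.024s
user	0m11.118s
sys	0m1.022s
```

```bash
sed -i 's/^def cam/import functools\n@functools.cache\ndef cam/' h.py
sed -i 's/(222,176),(198,155,257,195),85/(222,176),(198,155,259,190),85/' f0.py; time python3 f0.py
```

```text
cassL [4.44741e+02 4.15933e+02 7.40000e-02 2.72700e+00] 390 {'top': 2049, 'side': 1286} | top only [4.44761e+02 4.15934e+02 7.30000e-02 5.12000e+00] 62
cassR [ 5.29199e+02 -2.02508e+02 -4.00000e-02  1.98500e+00] 776 {'top': 1889, 'side': 2686} | top only [ 5.30100e+02 -2.02833e+02 -4.00000e-02  8.03500e+00] 61
spacer [ 4.58521e+02 -4.14189e+02 -1.16000e-01  3.38500e+00] 206 {'top': 1852, 'side': 2617} | top only [ 4.59620e+02 -4.14658e+02 -1.16000e-01  6.69700e+00] 86
end [ 5.25166e+02  2.03282e+02 -8.00000e-03  1.06000e+00] 584 {'top': 1860, 'side': 1688} | top only [ 5.25580e+02  2.03198e+02 -7.00000e-03  1.17170e+01] 54
handle [5.10177e+02 3.13902e+02 3.17000e-01 1.45500e+00] 80 {'top': 287, 'side': 259} | top only [5.10891e+02 3.13037e+02 3.21000e-01 8.65700e+00] 30
tray [ 5.59338e+02 -1.25810e+01  1.17000e-01  3.04300e+00] 3946 {'top': 7514, 'side': 9061} | top only [ 5.60025e+02 -1.24520e+01  1.21000e-01  7.69800e+00] 183
mat [4.94924e+02 3.08767e+02 1.01000e-01 9.53100e+00] 306316 {'top': 2023, 'side': 307200} | top only [4.96474e+02 3.10907e+02 1.02000e-01 8.06300e+00] 55
real	0m26.018s
user	0m34.002s
sys	0m3.628s
```

View pics/fs.png

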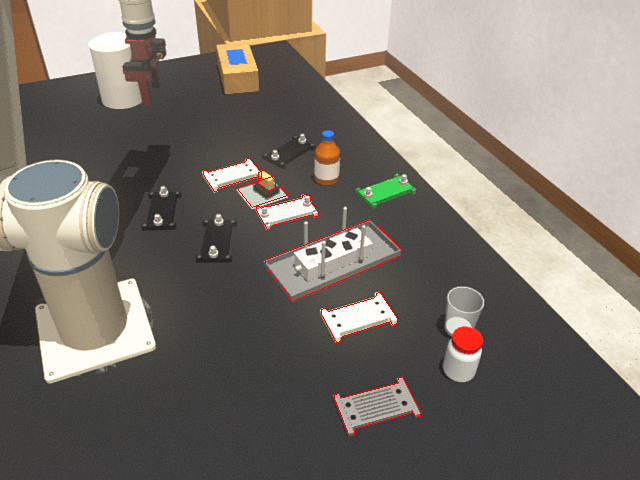

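The red outlines lie tightly on the tray, plates and handle in the side view, so the poses hold. Next I'll check the holder more finely (bed and rods), then the shards and bottle.

```bash
cat > f1.py <<'E'
from fit import *
T=cv2.imread("pics/raw_top0.png");D=cv2.imread("pics/raw_side0.png")
bt=mask(T,(322,197),(315,180,358,270),0,lambda g:g.min(2)>225)
# fit bed top face only
M["b"]=[box(-90,90,-33,33,45,45)]
print("bed",fit("b",{"top":bt},[560,-12.5,.12,0],False))
H=np.array([559.8,-12.5]);a=.12;R=np.array([[np.cos(a),-np.sin(a)],[np.sin(a),np.cos(a)]])
w=lambda x,y,z:[*(H+R@[x,y]),z]
k=5
out=[]
for n,I,(x0,y0,w_,h_) in(("top",T,(295,155,80,115)),("side",D,(280,195,115,95))):
    c=cv2.resize(I[y0:y0+h_,x0:x0+w_],None,fx=k,fy=k,interpolation=cv2.INTER_CUBIC)
    f=lambda P:tuple(int(v) for v in (proj(n,[P])[0]-[x0,y0]+.5)*k)
    for x in(-54,54):
        for y in(-39,39): cv2.line(c,f(w(x,y,45)),f(w(x,y,119)),(0,0,255),1)
    q=[f(w(x,y,45)) for x,y in((-90,-33),(90,-33),(90,33),(-90,33))]
    cv2.polylines(c,[np.array(q)],True,(0,160,0),1); out.append(c)
cv2.imwrite("pics/hb1.png",np.hstack([out[0][:475],out[1][:475]])[:, :800])
for p in((328.5,200.5),(340.5,211.5),(331,226),(342.5,236),(334.5,248)):
    X=onz("top",p,52)[:2]; print("shard bed xy",np.round(R.T@(X-H)))
b=tri((191,154),(327.5,134)); print("bottle cap",b)
print("base",[onz("side",(327,178),0)])
E
python3 f1.py
```

```text
bed (array([ 5.60006e+02, -1.32980e+01,  1.20000e-01,  4.56200e+00]), 59, {'top': 2172})
shard bed xy [57. 11.]
shard bed xy [ 28. -13.]
shard bed xy [-4. 13.]
shard bed xy [-30. -11.]
shard bed xy [-55.  11.]
bottle cap (array([688.34352313, 304.1973717 , 148.62517942]), np.float64(2.6140623338547564))
base [array([ 6.91516565e+02,  3.07677569e+02, -1.13686838e-13])]
```

View pics/hb1.png

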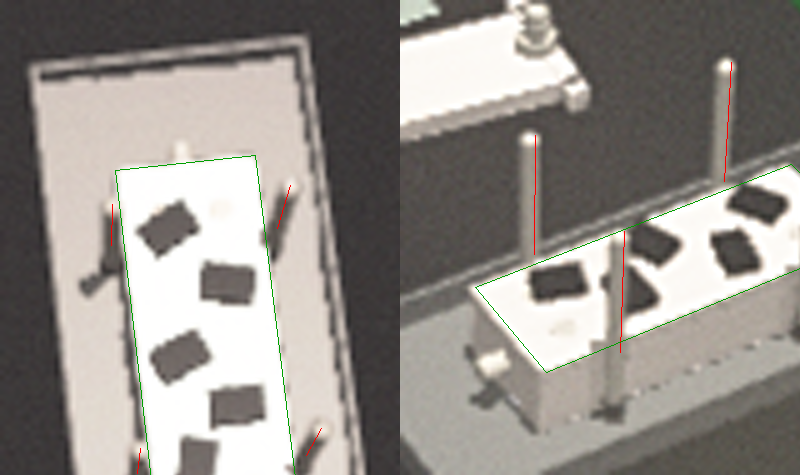

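The bed is at (560,-13), yaw 0.12, with its top at 45 as expected. The rod lines fall within 1 px in the top view and about 1 px off in the side view. The shards span bed x from -68 to +72. I'll go for the scraper.

Call:
{"method": "servo_tool", "body": {
  "plan": [
    [0,[25,-27,-10],-6],
    [0,[53,-57,-25],-12],
    [0,[81,-87,-40],-18],
    [0,[109,-117,-55],-24],
    [0,[137,-147,-70],-30],
    [0,[165,-177,-85],-36],
    [0,[193,-207,-100],-42],
    [0,[216,-232,-110],-44.8],
    [0,[227,-243.5,-117],-44.8],
    [0,[227,-243.5,-117],-44.8]
  ]
}}

```text
t: 0.93
ee_pos: [512.1, 309.7, 117.5]
orientation: [-1.847, -2.541, 0.005]
ft_force: [-0.3, 0.1, -0.0]
width: 87.8
grasp_force: 0.0
```

Call:
{"method": "servo_tool", "body": {
  "plan": [
    [0,[0,0,-20],0],
    [0,[0,0,-40],0],
    [0,[0,0,-60],0],
    [0,[0,0,-72],0],
    [0,[0,0,-79.5],0],
    [0,[0,0,-79.5],0]
  ]
}}

```text
t: 1.43
ee_pos: [509.3, 313.6, 38.9]
orientation: [-1.84, -2.545, 0.004]
ft_force: [0.1, 0.1, -0.2]
width: 87.9
grasp_force: 0.0
```

```bash
python3 - <<'E'
from h import *
o=ctrl.get_obs();print(o["ee_pos"],o["orientation"],o["qpos"],o["ft_force"])
snap("side","s1.png",(210,120,340,220),6)
E
```

```text
[509.287112   313.57156064  38.85096813] [-1.83992332 -2.54511031  0.00364756] [5.31969158e-01 6.63544953e-01 1.78091938e+00 6.66356965e-05
 6.99683127e-01 2.13015018e-01] [ 0.14758183  0.14325489 -0.20108559]
```

View pics/s1.png

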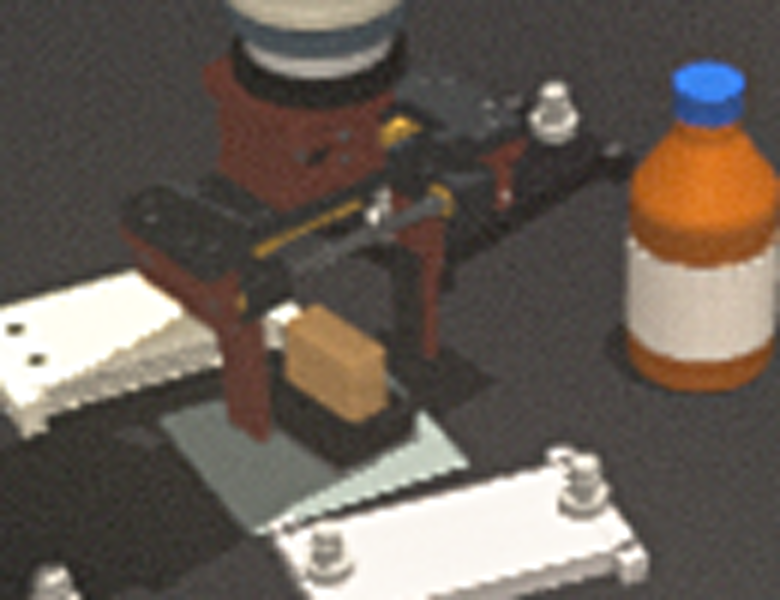

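Call:
{"method": "servo_tool", "body": {
  "plan": [
    [0.9,[0,0,0],0],
    [0.9,[0,0,0],0],
    [0.9,[0,0,0],0],
    [0.9,[0,0,0],0],
    [0.9,[0,0,0],0],
    [0.9,[0,0,0],0],
    [0.9,[0,0,0],0],
    [0.9,[0,0,0],0]
  ]
}}

```text
t: 2.15
ee_pos: [510.5, 313.5, 40.2]
orientation: [1.842, 2.545, 0.0]
ft_force: [0.0, -0.2, -0.1]
width: 38.0
grasp_force: 0.0
```

Call:
{"method": "servo_tool", "body": {
  "plan": [
    [0.9,[0,0,15],0],
    [0.9,[0,0,40],0],
    [0.9,[0,0,65],0],
    [0.9,[0,0,70],0],
    [0.9,[0,0,70],0]
  ]
}}

```text
t: 2.57
ee_pos: [511.7, 314.2, 112.0]
orientation: [1.841, 2.544, 0.006]
ft_force: [0.5, -0.5, -0.4]
width: 9.1
grasp_force: 0.0
```

Call:
{"method": "servo_tool", "body": {
  "plan": [
    [0,[0,0,0],0],
    [0,[0,0,0],0],
    [0,[0,0,0],0],
    [0,[0,0,0],0],
    [0,[0,0,0],0],
    [0,[0,0,0],0],
    [0,[0,0,0],0],
    [0,[0,0,0],0]
  ]
}}

```text
t: 3.23
ee_pos: [510.4, 313.5, 110.0]
orientation: [-1.842, -2.545, 0.0]
ft_force: [0.6, -0.3, 0.4]
width: 59.5
grasp_force: 0.0
```

```bash
cat > sc.py <<'E'
from fit import *
import sys
yel=lambda g:(g[...,2]-g[...,0]>40)&(g[...,2]>70)&(g[...,1]>50)
D=ctrl.get_image("side")
m={"side":mask(D,(266,182),(253,168,280,200),0,yel)}
print(fit("h",m,[510.2,313.9,.317,1.5],False), ctrl.get_obs()["width"])
I=D
cv2.imwrite("pics/s2.png",cv2.resize(I[120:220,210:340],None,fx=6,fy=6))
E
python3 sc.py
```

```text
(array([5.08318e+02, 3.14734e+02, 2.30000e-01, 1.28380e+01]), 35, {'side': 242}) 63.13259759691284
```

View pics/s2.png

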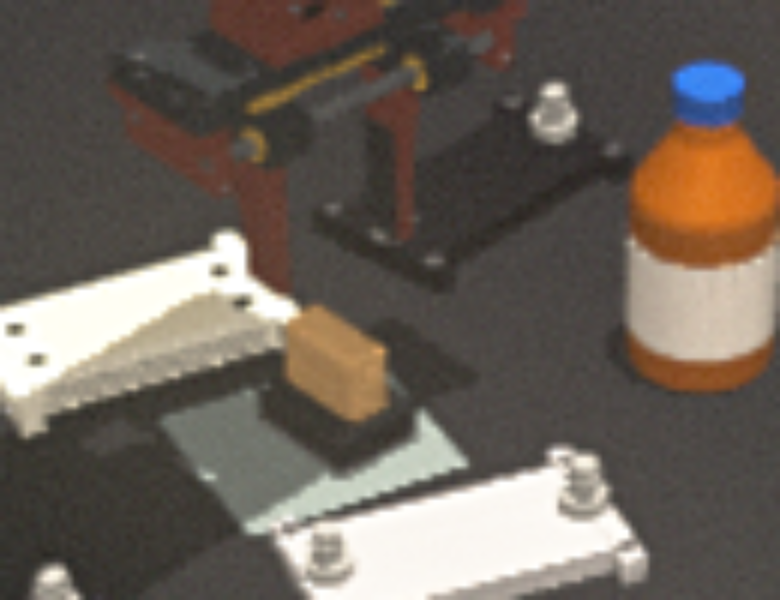

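The scraper is exactly where it was: the handle corner is at crop (318,308), as before. I lifted before the fingers had closed, so I'll repeat with more time.

Call:
{"method": "servo_tool", "body": {
  "plan": [
    [0.4,[0,0,-30],0],
    [0.4,[0,0,-55],0],
    [0.4,[0,0,-70],0],
    [0.4,[0,0,-70],0],
    [0.9,[0,0,-70],0],
    [0.9,[0,0,-70],0],
    [0.9,[0,0,-70],0],
    [0.9,[0,0,-70],0],
    [0.9,[0,0,-70],0],
    [0.9,[0,0,-70],0]
  ]
}}

```text
t: 4.12
ee_pos: [510.8, 313.7, 41.2]
orientation: [1.841, 2.545, 0.002]
ft_force: [-1.5, 0.3, 5.7]
width: 21.5
grasp_force: 30.0
```

Call:
{"method": "servo_tool", "body": {
  "plan": [
    [0.9,[0,0,0],0],
    [0.9,[0,0,0],0],
    [0.9,[0,0,0],0],
    [0.9,[0,0,0],0],
    [0.9,[0,0,0],0],
    [0.9,[0,0,0],0]
  ]
}}

```text
t: 4.62
ee_pos: [510.8, 313.8, 41.2]
orientation: [1.841, 2.545, 0.002]
ft_force: [-0.9, -0.2, 6.4]
width: 21.5
grasp_force: 30.0
```

Call:
{"method": "servo_tool", "body": {
  "plan": [
    [0.9,[0,0,15],0],
    [0.9,[0,0,40],0],
    [0.9,[0,0,70],0],
    [0.9,[-6,-30,70],-2],
    [0.9,[-11,-70,70],-4],
    [0.9,[-16,-111,70],-6],
    [0.9,[-22,-152,70],-8],
    [0.9,[-28,-193,70],-10],
    [0.9,[-34,-234,70],-11.4],
    [0.9,[-38,-270,70],-11.4]
  ]
}}

```text
t: 5.45
ee_pos: [470.9, 41.9, 110.3]
orientation: [-2.086, -2.347, 0.0]
ft_force: [-8.1, 10.6, -0.7]
width: 21.7
grasp_force: 29.9
```

Call:
{"method": "servo_tool", "body": {
  "plan": [
    [0.9,[-4,-30,0],0],
    [0.9,[-8,-55,0],0],
    [0.9,[-9,-68.5,0],0],
    [0.9,[-9,-68.5,0],0],
    [0.9,[-9,-68.5,0],0]
  ]
}}

```text
t: 5.87
ee_pos: [463.5, -25.5, 110.3]
orientation: [2.088, 2.347, 0.0]
ft_force: [-0.1, -0.1, -1.7]
width: 21.8
grasp_force: 30.0
```

Call:
{"method": "servo_tool", "body": {
  "plan": [
    [0.9,[0,0.8,-10],0],
    [0.9,[0,0.8,-20],0],
    [0.9,[0,0.8,-25.5],0],
    [0.9,[0,0.8,-25.5],0],
    [0.9,[0,0.8,-25.5],0]
  ]
}}

```text
t: 6.28
ee_pos: [463.1, -23.3, 83.7]
orientation: [-2.083, -2.35, 0.001]
ft_force: [-0.1, -0.4, -1.8]
width: 21.8
grasp_force: 30.0
```

Call:
{"method": "servo_tool", "body": {
  "plan": [
    [0.9,[7,0.8,0],0],
    [0.9,[14,1.7,0],0],
    [0.9,[21,2.5,0],0],
    [0.9,[28,3.4,0],0],
    [0.9,[35,4.2,0],0],
    [0.9,[42,5,0],0],
    [0.9,[49,5.9,0],0],
    [0.9,[56,6.7,0],0],
    [0.9,[63,7.6,0],0]
  ]
}}

```text
t: 7.03
ee_pos: [527.1, -16.6, 84.7]
orientation: [-2.085, -2.35, 0.0]
ft_force: [-0.3, 0.3, -1.1]
width: 21.6
grasp_force: 30.0
```

```bash
python3 - <<'E'
from h import *
o=ctrl.get_obs();print(o["ee_pos"],o["ft_force"])
snap("side","s3.png",(260,160,410,300),4)
E
```

```text
[527.14986592 -16.55730745  84.66715428] [-0.32044841  0.25617791 -1.05981087]
```

View pics/s3.png

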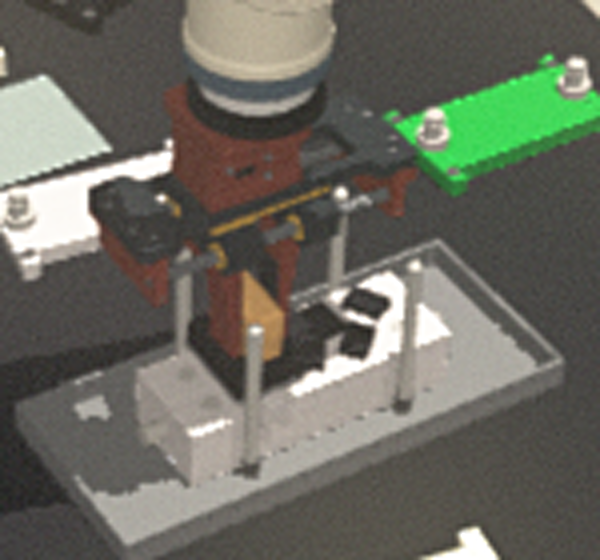

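The scraper sits flat on the bed and the shards gather ahead of it, around (345,320) in the crop. I'll go on.

Call:
{"method": "servo_tool", "body": {
  "plan": [
    [0.9,[6,0.7,0],0],
    [0.9,[12,1.4,0],0],
    [0.9,[18,2.2,0],0],
    [0.9,[24,2.9,0],0],
    [0.9,[30,3.6,0],0],
    [0.9,[36,4.3,0],0],
    [0.9,[42,5,0],0],
    [0.9,[48,5.8,0],0],
    [0.9,[54,6.5,0],0]
  ]
}}

```text
t: 7.83
ee_pos: [581.1, -10.0, 84.6]
orientation: [-2.085, -2.35, 0.0]
ft_force: [-0.1, 0.2, -2.9]
width: 21.3
grasp_force: 30.0
```

Call:
{"method": "servo_tool", "body": {
  "plan": [
    [0.9,[5,0.6,0],0],
    [0.9,[10,1.2,0],0],
    [0.9,[15,1.8,0],0],
    [0.9,[20,2.4,0],0],
    [0.9,[25,3,0],0]
  ]
}}

```text
t: 8.25
ee_pos: [605.9, -7.0, 84.7]
orientation: [-2.085, -2.35, -0.0]
ft_force: [-0.3, 0.5, -1.6]
width: 21.9
grasp_force: 30.0
```

```bash
python3 - <<'E'
from h import *
o=ctrl.get_obs();print(o["ee_pos"],o["ft_force"])
snap("side","s4.png",(260,160,410,300),4)
E
```

```text
[605.94299518  -7.04505988  84.65722294] [-0.32369025  0.46723286 -1.58139458]
```

View pics/s4.png

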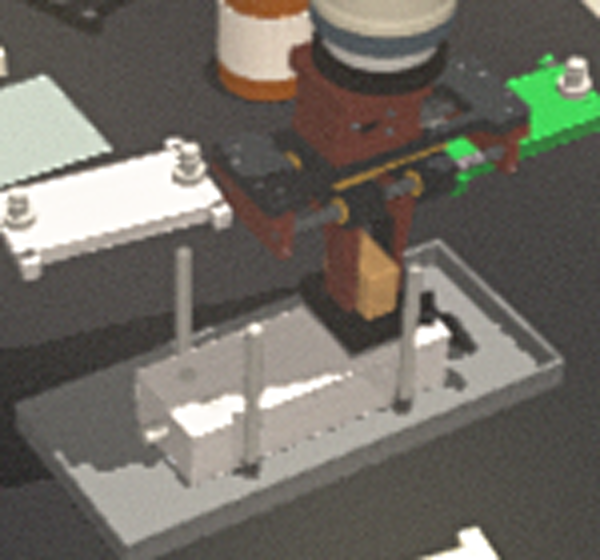

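Bed is clear behind the block, and the shards are going over the far end at about crop (455,335).

Call:
{"method": "servo_tool", "body": {
  "plan": [
    [0.9,[6,0.7,0],0],
    [0.9,[12,1.4,0],0],
    [0.9,[18,2.2,0],0],
    [0.9,[24,2.9,0],0],
    [0.9,[30,3.6,0],0],
    [0.9,[36,4.3,0],0],
    [0.9,[42,5,0],0],
    [0.9,[50,6,0],0],
    [0.9,[50,6,0],0]
  ]
}}

```text
t: 9.05
ee_pos: [657.3, -1.0, 84.9]
orientation: [2.084, 2.349, 0.002]
ft_force: [-0.4, 0.6, -1.6]
width: 22.0
grasp_force: 30.0
```

Call:
{"method": "servo_tool", "body": {
  "plan": [
    [0.9,[0,0,20],0],
    [0.9,[0,0,60],0],
    [0.9,[-20,20,75],0],
    [0.9,[-40,50,75],0],
    [0.9,[-50,90,75],0],
    [0.9,[-60,130,75],0],
    [0.9,[-70,170,75],0],
    [0.9,[-70,170,75],0]
  ]
}}

```text
t: 9.72
ee_pos: [583.5, 174.8, 159.9]
orientation: [-2.079, -2.353, -0.002]
ft_force: [-0.2, 0.1, -1.7]
width: 21.9
grasp_force: 30.0
```

```bash
python3 - <<'E'
from h import *
o=ctrl.get_obs();print(o["ee_pos"],o["ft_force"],o["width"])
a=ctrl.get_image("top");s=ctrl.get_image("side")
r=lambda im,x,y,w,h,k:cv2.resize(im[y:y+h,x:x+w],None,fx=k,fy=k,interpolation=cv2.INTER_CUBIC)
cv2.imwrite("pics/s5.png",np.hstack([r(a,295,155,80,145,4)[:560],r(s,270,190,120,140,4)]))
E
```

```text
[583.53508203 174.81270749 159.92465051] [-0.18382664  0.11669982 -1.65135139] 21.862244491930195
```

View pics/s5.png

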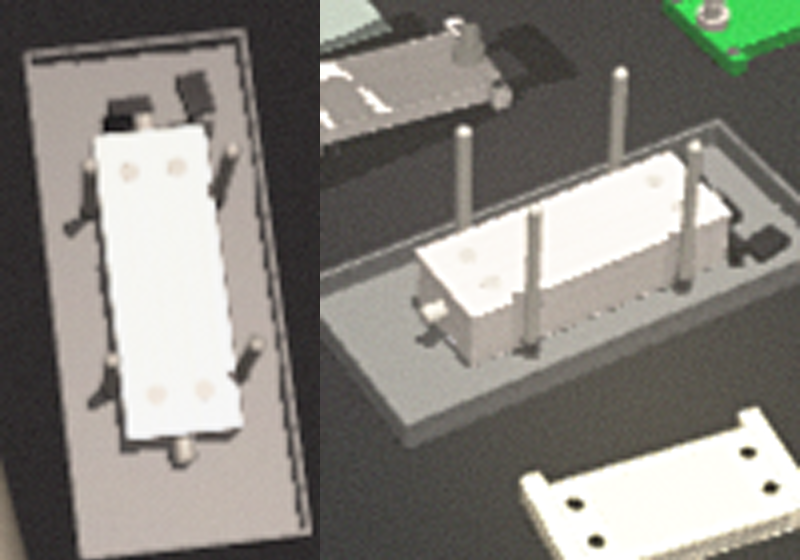

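The bed is bare. The shards lie in the tray beyond the far end, at top-crop (130,110) and (195,95). Now I'll return the scraper.

Call:
{"method": "servo_tool", "body": {
  "plan": [
    [0.9,[-20,32,-10],0],
    [0.9,[-40,64,-25],0],
    [0.9,[-60,96,-40],0],
    [0.9,[-80,128,-49],0],
    [0.9,[-89.5,142,-49],0],
    [0.9,[-89.5,142,-70],0],
    [0.9,[-89.5,142,-90],0],
    [0.9,[-89.5,142,-105],0],
    [0.9,[-89.5,142,-115],0],
    [0.9,[-89.5,142,-117],0]
  ]
}}

```text
t: 10.65
ee_pos: [495.7, 309.2, 40.9]
orientation: [-2.086, -2.348, 0.005]
ft_force: [-0.6, 0.6, -0.6]
width: 21.9
grasp_force: 30.0
```

Call:
{"method": "servo_tool", "body": {
  "plan": [
    [0.9,[0,0,-1],0],
    [0.9,[0,0,-2],0],
    [0.9,[0,0,-2],0],
    [0.9,[0,0,-2],0]
  ]
}}

```text
t: 10.98
ee_pos: [496.6, 311.0, 41.5]
orientation: [2.085, 2.349, 0.002]
ft_force: [0.1, -0.6, -2.4]
width: 22.0
grasp_force: 30.0
```

Call:
{"method": "servo_tool", "body": {
  "plan": [
    [0.9,[0,0,-0.7],0],
    [0.9,[0,0,-0.7],0],
    [0.4,[0,0,-0.7],0],
    [0.4,[0,0,-0.7],0],
    [0.4,[0,0,-0.7],0],
    [0.4,[0,0,-0.7],0],
    [0.4,[0,0,-0.7],0],
    [0.4,[0,0,-0.7],0],
    [0.2,[0,0,-0.7],0],
    [0.2,[0,0,-0.7],0]
  ]
}}

```text
t: 11.82
ee_pos: [496.0, 310.9, 40.0]
orientation: [2.085, 2.35, 0.0]
ft_force: [0.7, -0.8, 0.3]
width: 62.5
grasp_force: 0.0
```

Call:
{"method": "servo_tool", "body": {
  "plan": [
    [0,[0,0,30],0],
    [0,[0,0,70],0],
    [0,[0,0,110],0],
    [0,[0,-40,130],0],
    [0,[0,-80,130],0],
    [0,[0,-120,130],0],
    [0,[0,-160,130],0],
    [0,[0,-200,130],0],
    [0,[0,-240,130],0],
    [0,[0,-280,130],0]
  ]
}}

```text
t: 12.65
ee_pos: [495.6, 29.1, 170.2]
orientation: [2.085, 2.35, 0.0]
ft_force: [0.4, 0.2, -0.4]
width: 87.5
grasp_force: 0.0
```

```bash
python3 - <<'E'
from fit import *
o=ctrl.get_obs();print(o["ee_pos"],o["orientation"],o["qpos"],o["width"])
T=ctrl.get_image("top");D=ctrl.get_image("side")
cv2.imwrite("pics/raw_t2.png",T)
yel=lambda g:(g[...,2]-g[...,0]>40)&(g[...,2]>70)&(g[...,1]>50)&(g[...,1]-g[...,0]>15)
p=np.round(proj("side",[[496,311,45]])[0]).astype(int);q=np.round(proj("top",[[496,311,58]])[0]).astype(int);print(p,q)
yt=yel(T.astype(int))
m={"side":mask(D,p,(p[0]-16,p[1]-18,p[0]+16,p[1]+20),0,yel),"top":mask(T,q,(q[0]-18,q[1]-16,q[0]+18,q[1]+16),0,yel)}
print(fit("h",m,[496,311,.12,2]))
m={"top":mask(T,(492,300),(480,235,530,310),85)}
print(fit("s",m,[459,-414,-.116,0],False))
E
```

```text
[495.57468608  29.11566598 170.20200548] [2.08464296e+00 2.34986336e+00 4.05303437e-04] [ 3.47303491e-02  3.32366848e-01  1.96110257e+00 -4.47246276e-05
  8.47713564e-01 -8.47143976e-02] 87.53072411170139
[262 180] [193 250]
(array([4.96179e+02, 3.17764e+02, 1.09000e-01, 8.24000e-01]), 118, {'side': 185, 'top': 273})
(array([ 4.59931e+02, -4.16218e+02, -1.19000e-01,  7.29300e+00]), 83, {'top': 1853})
```

Call:
{"method": "servo_tool", "body": {
  "plan": [
    [0,[-4,-40,0],-7],
    [0,[-7,-81,0],-14],
    [0,[-10,-122,0],-21],
    [0,[-13,-163,0],-28],
    [0,[-16,-204,0],-35],
    [0,[-19,-245,0],-42],
    [0,[-22,-286,0],-49],
    [0,[-25,-327,0],-56],
    [0,[-28,-368,0],-63],
    [0,[-32,-409,0],-70]
  ]
}}

```text
t: 13.58
ee_pos: [464.1, -379.5, 170.0]
orientation: [-3.058, -0.72, -0.0]
ft_force: [0.1, 0.3, 0.6]
width: 87.8
grasp_force: 0.0
```

Call:
{"method": "servo_tool", "body": {
  "plan": [
    [0,[-4,-38,-20],-7],
    [0,[-4,-38,-40],-14],
    [0,[-4,-38,-60],-21],
    [0,[-4,-38,-80],-28],
    [0,[-4,-38,-100],-33.6],
    [0,[-4,-38,-100],-33.6],
    [0,[-4,-38,-100],-33.6]
  ]
}}

```text
t: 14.17
ee_pos: [459.8, -415.0, 69.1]
orientation: [-3.135, 0.18, 0.003]
ft_force: [0.3, -1.1, 0.3]
width: 87.7
grasp_force: 0.0
```

Call:
{"method": "servo_tool", "body": {
  "plan": [
    [0,[0,0,-20],0],
    [0,[0,0,-40],0],
    [0,[0,0,-50],0],
    [0,[0,0,-53],0],
    [0,[0,0,-53],0],
    [0.5,[0,0,-53],0],
    [0.5,[0,0,-53],0],
    [0.5,[0,0,-53],0],
    [0.5,[0,0,-53],0],
    [0.5,[0,0,-53],0]
  ]
}}

```text
t: 15.0
ee_pos: [460.3, -416.3, 17.8]
orientation: [3.136, -0.186, 0.001]
ft_force: [-0.2, 0.6, 5.2]
width: 63.8
grasp_force: 30.0
```

Call:
{"method": "servo_tool", "body": {
  "plan": [
    [0.5,[0,0,0],0],
    [0.5,[0,0,0],0],
    [0.5,[0,0,0],0],
    [0.5,[0,0,0],0]
  ]
}}

```text
t: 15.33
ee_pos: [460.3, -416.3, 17.8]
orientation: [3.136, -0.186, 0.001]
ft_force: [-0.2, 1.3, 6.2]
width: 63.2
grasp_force: 30.0
```

Call:
{"method": "servo_tool", "body": {
  "plan": [
    [0.5,[0,0,15],0],
    [0.5,[0,0,45],0],
    [0.5,[0,0,85],2],
    [0.5,[8,25,120],6],
    [0.5,[18,62,135],10],
    [0.5,[28,102,135],13.7],
    [0.5,[38,142,135],13.7],
    [0.5,[48,182,135],13.7],
    [0.5,[58,222,135],13.7],
    [0.5,[68,262,135],13.7]
  ]
}}

```text
t: 16.17
ee_pos: [527.9, -152.3, 153.0]
orientation: [3.136, 0.189, 0.001]
ft_force: [0.3, -0.2, -1.7]
width: 63.7
grasp_force: 30.0
```

Call:
{"method": "servo_tool", "body": {
  "plan": [
    [0.5,[10,40,0],0],
    [0.5,[20,80,0],0],
    [0.5,[28,120,0],0],
    [0.5,[32,138,0],0],
    [0.5,[32,141,0],0],
    [0.5,[32,141,0],0],
    [0.5,[32,141,0],0]
  ]
}}

```text
t: 16.75
ee_pos: [559.6, -13.7, 152.3]
orientation: [3.135, 0.19, -0.0]
ft_force: [0.1, -0.1, -1.0]
width: 63.8
grasp_force: 30.0
```

```bash
python3 - <<'E'
from h import *
o=ctrl.get_obs();print(o["ee_pos"],o["orientation"],o["width"])
a=ctrl.get_image("top");s=ctrl.get_image("side")
cv2.imwrite("pics/raw_t3.png",a);cv2.imwrite("pics/raw_s3.png",s)
r=lambda im,x,y,w,h,k:cv2.resize(im[y:y+h,x:x+w],None,fx=k,fy=k,interpolation=cv2.INTER_CUBIC)
for n,I in(("top",a),("side",s)):
    z=o["ee_pos"][2]-17.8; c,sn=np.cos(.12),np.sin(.12)
    for x,y in((72,43),(72,-43),(-72,43),(-72,-43)):
        p=proj(n,[[o["ee_pos"][0]+x*c-y*sn,o["ee_pos"][1]+x*sn+y*c,z+12]])[0]
        cv2.circle(I,tuple(int(v*16+8) for v in p),12,(0,0,255),-1,shift=4)
cv2.imwrite("pics/s6.png",np.hstack([r(a,290,145,85,150,4)[:600],r(s,270,150,115,150,4)]))
E
```

```text
[559.61950029 -13.70106844 152.26498007] [ 3.13549285e+00  1.90189091e-01 -2.92961684e-04] 63.77203611061052
```

View pics/s6.png

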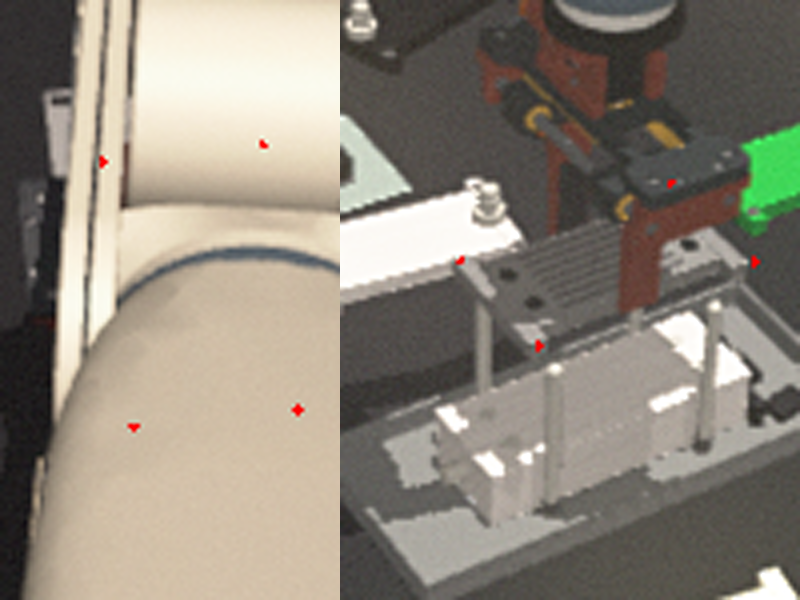

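The plate hangs square over the rods. In the side view its corners sit about 1 px left of the predicted dots, the same bias the rods show. I'll lower gently.

Call:
{"method": "servo_tool", "body": {
  "plan": [
    [0.5,[0,0,-8],0],
    [0.5,[0,0,-14],0],
    [0.5,[0,0,-17],0],
    [0.5,[0,0,-20],0],
    [0.5,[0,0,-23],0],
    [0.5,[0,0,-26],0],
    [0.5,[0,0,-28],0],
    [0.5,[0,0,-28],0]
  ]
}}

```text
t: 17.52
ee_pos: [559.7, -13.0, 123.5]
orientation: [-3.136, -0.19, 0.001]
ft_force: [-0.6, -0.0, -1.9]
width: 63.5
grasp_force: 30.0
```

Call:
{"method": "servo_tool", "body": {
  "plan": [
    [0.5,[0,0,-8],0],
    [0.5,[0,0,-16],0],
    [0.5,[0,0,-24],0],
    [0.5,[0,0,-32],0],
    [0.5,[0,0,-40],0],
    [0.5,[0,0,-48],0],
    [0.5,[0,0,-54],0],
    [0.5,[0,0,-58],0],
    [0.5,[0,0,-60],0],
    [0.5,[0,0,-60],0]
  ]
}}

```text
t: 18.35
ee_pos: [559.7, -13.1, 63.5]
orientation: [-3.136, -0.19, 0.001]
ft_force: [0.1, -0.8, -2.3]
width: 63.9
grasp_force: 30.0
```

Call:
{"method": "servo_tool", "body": {
  "plan": [
    [0.5,[0,0,-0.7],0],
    [0.5,[0,0,-1.4],0],
    [0.5,[0,0,-1.4],0]
  ]
}}

```text
t: 18.6
ee_pos: [560.1, -13.1, 62.8]
orientation: [3.136, 0.19, 0.001]
ft_force: [0.2, 0.4, -2.4]
width: 63.8
grasp_force: 30.0
```

Call:
{"method": "servo_tool", "body": {
  "plan": [
    [0.2,[0,0,0],0],
    [0,[0,0,0],0],
    [0,[0,0,0],0],
    [0,[0,0,0],0],
    [0,[0,0,0],0],
    [0,[0,0,0],0],
    [0,[0,0,20],0],
    [0,[0,0,60],0],
    [0,[0,0,90],0],
    [0,[0,0,90],0]
  ]
}}

```text
t: 19.43
ee_pos: [563.6, -13.2, 158.2]
orientation: [3.135, 0.19, 0.015]
ft_force: [1.3, 0.6, 0.6]
width: 88.0
grasp_force: 0.0
```

```bash
cat > look.py <<'E'
from fit import *
o=ctrl.get_obs();print(o["ee_pos"].round(1),o["width"])
T=ctrl.get_image("top");D=ctrl.get_image("side")
cv2.imwrite("pics/raw_tn.png",T);cv2.imwrite("pics/raw_sn.png",D)
S0=cv2.imread("pics/raw_side0.png")
for nm,k,s1,r1,s2,r2,lo,p0 in [
 ("cassR","c",(416,240),(395,205,440,275),(350,318),(315,290,400,345),85,[530.4,-203.3,-.04,0]),
 ("cassL","c",(152,274),(128,235,175,310),(222,176),(198,155,259,190),85,[445,416,.074,0]),
 ("end","e",(245,240),(222,205,268,276),(285,212),(252,190,320,230),85,[525.5,203.5,-.007,0])]:
  for n,I,s,r in(("top",T,s1,r1),("side",D,s2,r2)):
    try: print(nm,n,*fit(k,{n:mask(I,s,r,lo)},p0,False))
    except Exception as e: print(nm,n,"fail",e)
# spacer on bed, side view
x=proj("side",[[560,-13,57]])[0]; print(x)
E
python3 look.py
```

```text
[563.6 -13.2 158.2] 87.99423277515855
cassR top [ 5.30000e+02 -1.99258e+02 -2.10000e-02 -2.33000e-01] 495 {'top': 2366}
cassR side [ 5.28161e+02 -2.01082e+02 -4.00000e-02  4.29200e+00] 522 {'side': 2525}
cassL top [4.45044e+02 4.17120e+02 7.60000e-02 3.75400e+00] 64 {'top': 2024}
cassL side [4.40908e+02 4.21004e+02 5.50000e-02 3.08000e+00] 261 {'side': 1247}
end top [525.507 203.655  -0.      2.97 ] 49 {'top': 1843}
end side [ 5.22300e+02  2.04915e+02 -4.00000e-03  4.24400e+00] 459 {'side': 1626}
[334.64961604 243.64020991]
```

Call:
{"method": "servo_tool", "body": {
  "plan": [
    [0,[-6,-38,0],-3],
    [0,[-12,-78,0],-6],
    [0,[-18,-118,0],-9.2],
    [0,[-24,-158,-15],-9.2],
    [0,[-29.6,-190,-45],-9.2],
    [0,[-29.6,-190,-80],-9.2],
    [0,[-29.6,-190,-105],-9.2],
    [0,[-29.6,-190,-105],-9.2],
    [0,[-29.6,-190,-105],-9.2]
  ]
}}

```text
t: 20.28
ee_pos: [528.3, -202.4, 45.3]
orientation: [-3.139, 0.063, 0.008]
ft_force: [-0.4, 0.0, -0.1]
width: 88.0
grasp_force: 0.0
```

Call:
{"method": "servo_tool", "body": {
  "plan": [
    [0,[0,0,-15],0],
    [0,[0,0,-28],0],
    [0,[0,0,-30.5],0],
    [0,[0,0,-30.5],0],
    [0.5,[0,0,-30.5],0],
    [0.5,[0,0,-30.5],0],
    [0.5,[0,0,-30.5],0],
    [0.5,[0,0,-30.5],0],
    [0.5,[0,0,-30.5],0],
    [0.5,[0,0,-30.5],0]
  ]
}}

```text
t: 21.12
ee_pos: [530.7, -203.2, 17.7]
orientation: [3.141, -0.062, 0.001]
ft_force: [-1.0, 1.0, 5.7]
width: 63.6
grasp_force: 30.0
```

Call:
{"method": "servo_tool", "body": {
  "plan": [
    [0.5,[0,0,0],0],
    [0.5,[0,0,0],0],
    [0.5,[0,0,0],0]
  ]
}}

```text
t: 21.37
ee_pos: [530.7, -203.2, 17.7]
orientation: [3.141, -0.062, 0.001]
ft_force: [-0.8, 0.8, 5.8]
width: 63.6
grasp_force: 30.0
```

Call:
{"method": "servo_tool", "body": {
  "plan": [
    [0.5,[0,0,15],0],
    [0.5,[0,0,45],0],
    [0.5,[0,0,85],3],
    [0.5,[0,0,120],6],
    [0.5,[5,30,135],9.2],
    [0.5,[12,70,135],9.2],
    [0.5,[18,110,135],9.2],
    [0.5,[24,150,135],9.2],
    [0.5,[28,180,135],9.2],
    [0.5,[29.6,190,135],9.2]
  ]
}}

```text
t: 22.2
ee_pos: [559.9, -9.4, 152.0]
orientation: [-3.135, -0.194, 0.0]
ft_force: [-0.6, -0.3, -2.5]
width: 63.9
grasp_force: 30.0
```

Call:
{"method": "servo_tool", "body": {
  "plan": [
    [0.5,[0,0,0],0],
    [0.5,[0,0,0],0],
    [0.5,[0,0,-8],0],
    [0.5,[0,0,-14],0],
    [0.5,[0,0,-18],0],
    [0.5,[0,0,-22],0],
    [0.5,[0,0,-26],0],
    [0.5,[0,0,-28],0],
    [0.5,[0,0,-28],0]
  ]
}}

```text
t: 22.95
ee_pos: [559.6, -13.3, 123.4]
orientation: [-3.136, -0.189, 0.002]
ft_force: [0.2, -0.2, -2.1]
width: 63.7
grasp_force: 30.0
```

Call:
{"method": "servo_tool", "body": {
  "plan": [
    [0.5,[0,0,-8],0],
    [0.5,[0,0,-16],0],
    [0.5,[0,0,-24],0],
    [0.5,[0,0,-32],0],
    [0.5,[0,0,-40],0],
    [0.5,[0,0,-45],0],
    [0.5,[0,0,-48],0],
    [0.5,[0,0,-49.6],0],
    [0.5,[0,0,-49.6],0],
    [0.5,[0,0,-49.6],0]
  ]
}}

```text
t: 23.78
ee_pos: [560.0, -13.1, 74.7]
orientation: [-3.136, -0.19, -0.0]
ft_force: [-1.5, 0.4, 0.9]
width: 63.8
grasp_force: 30.0
```

Call:
{"method": "servo_tool", "body": {
  "plan": [
    [0.2,[0,0,0],0],
    [0,[0,0,0],0],
    [0,[0,0,0],0],
    [0,[0,0,0],0],
    [0,[0,0,0],0],
    [0,[0,0,0],0],
    [0,[0,0,20],0],
    [0,[0,0,60],0],
    [0,[0,0,78],0],
    [0,[0,0,78],0]
  ]
}}

```text
t: 24.62
ee_pos: [562.7, -13.2, 156.6]
orientation: [3.135, 0.19, 0.012]
ft_force: [0.9, -0.9, 0.4]
width: 88.1
grasp_force: 0.0
```

```bash
python3 look.py
```

```text
[562.7 -13.2 156.6] 88.08306613925923
cassR top [  46.057 -206.373    1.577  236.926] 304806 {'top': 307200}
cassR side [ 536.913 -522.33     1.784  116.451] 303986 {'side': 307200}
cassL top [4.45479e+02 4.17725e+02 1.20000e-01 3.25300e+00] 140 {'top': 2093}
cassL side [ 4.41827e+02  4.22986e+02  1.30000e-01 -2.21000e+00] 298 {'side': 1259}
end top [ 5.25765e+02  2.03548e+02 -1.00000e-02  2.78300e+00] 51 {'top': 1840}
end side [ 5.23244e+02  2.03932e+02 -1.50000e-02  4.82200e+00] 619 {'side': 1785}
[334.64961604 243.64020991]
```

```bash
python3 - <<'E'
from fit import *
T=ctrl.get_image("top");o=cv2.imread("pics/raw_top0.png")
print(fit("c",{"top":mask(T,(152,274),(120,230,176,320),85)},[445,417,.1,0],False))
r=lambda im:cv2.resize(im[220:320,100:230],None,fx=3,fy=3,interpolation=cv2.INTER_CUBIC)
cv2.imwrite("pics/s7.png",np.hstack([r(o),r(T)]))
E
```

```text
(array([4.45509e+02, 4.17756e+02, 1.21000e-01, 1.85800e+00]), 151, {'top': 2101})
```

View pics/s7.png

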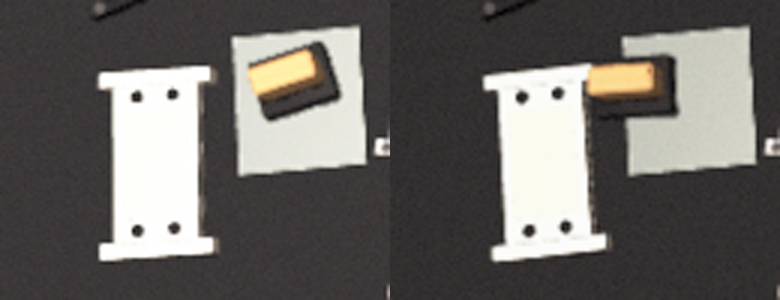

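The right panel shows the scraper knocked to the left: handle at about full-image (177,246), half off the mat and against the cassette, which turned slightly. I'll put the scraper back first.

```bash
cat > sc2.py <<'E'
from fit import *
yel=lambda g:(g[...,2]-g[...,0]>40)&(g[...,2]>70)&(g[...,1]>50)&(g[...,1]-g[...,0]>15)
T=ctrl.get_image("top");D=ctrl.get_image("side")
m1=mask(T,(176,247),(155,230,205,265),0,yel)
r=fit("h",{"top":m1},[500,355,.05,1],False); print(r)
p=np.round(proj("side",[[r[0][0],r[0][1],47]])[0]).astype(int);print(p)
m2=mask(D,p,(p[0]-18,p[1]-20,p[0]+18,p[1]+20),0,yel)
print(fit("h",{"side":m2},[*r[0][:3],1],False)); print(fit("h",{"top":m1,"side":m2},[*r[0][:3],1]))
# block: dark on bench not seen
E
python3 sc2.py
```

```text
(array([5.06063e+02, 3.52044e+02, 5.30000e-02, 4.49200e+00]), 46, {'top': 265})
[260 171]
(array([ 5.03604e+02,  3.56614e+02,  4.00000e-03, -1.33000e-01]), 22, {'side': 214})
(array([5.04868e+02, 3.54214e+02, 5.40000e-02, 1.29400e+00]), 81, {'top': 265, 'side': 214})
```

Call:
{"method": "servo_tool", "body": {
  "plan": [
    [0,[-5,38,0],7],
    [0,[-11,76,0],14],
    [0,[-17,114,0],21],
    [0,[-23,152,0],28],
    [0,[-29,190,0],35],
    [0,[-35,228,0],42],
    [0,[-41,266,0],49],
    [0,[-47,304,0],56],
    [0,[-51,340,0],63],
    [0,[-54.5,362,0],70]
  ]
}}

```text
t: 25.7
ee_pos: [504.2, 351.9, 150.9]
orientation: [-2.452, -1.963, 0.002]
ft_force: [0.5, 0.3, -0.4]
width: 87.9
grasp_force: 0.0
```

Call:
{"method": "servo_tool", "body": {
  "plan": [
    [0,[0,4,-10],7],
    [0,[0,4,-20],14],
    [0,[0,4,-30],16.1],
    [0,[0,4,-60],16.1],
    [0,[0,4,-85],16.1],
    [0,[0,4,-105],16.1],
    [0,[0,4,-111.5],16.1],
    [0,[0,4,-111.5],16.1]
  ]
}}

```text
t: 26.37
ee_pos: [503.6, 351.6, 37.9]
orientation: [-2.161, -2.278, 0.009]
ft_force: [-0.1, -0.5, -0.0]
width: 87.8
grasp_force: 0.0
```

Call:
{"method": "servo_tool", "body": {
  "plan": [
    [0.9,[0,0,0],0],
    [0.9,[0,0,0],0],
    [0.9,[0,0,0],0],
    [0.9,[0,0,0],0],
    [0.9,[0,0,0],0],
    [0.9,[0,0,0],0],
    [0.9,[0,0,0],0],
    [0.9,[0,0,0],0],
    [0.9,[0,0,0],0],
    [0.9,[0,0,0],0]
  ]
}}

```text
t: 27.2
ee_pos: [505.4, 352.9, 41.0]
orientation: [-2.162, -2.279, 0.0]
ft_force: [0.8, -0.2, -0.0]
width: 24.6
grasp_force: 0.0
```

Call:
{"method": "servo_tool", "body": {
  "plan": [
    [0.9,[0,0,0],0],
    [0.9,[0,0,0],0],
    [0.9,[0,0,0],0],
    [0.9,[0,0,0],0],
    [0.9,[0,0,0],0]
  ]
}}

```text
t: 27.62
ee_pos: [505.4, 352.9, 40.9]
orientation: [-2.162, -2.279, 0.0]
ft_force: [-1.9, -0.3, 0.1]
width: 21.9
grasp_force: 30.0
```

Call:
{"method": "servo_tool", "body": {
  "plan": [
    [0.9,[0,0,12],0],
    [0.9,[0,0,20],0],
    [0.9,[-3,-15,20],0],
    [0.9,[-7,-30,20],0],
    [0.9,[-9,-43,20],0],
    [0.9,[-9,-43,20],0],
    [0.9,[-9,-43,10],0],
    [0.9,[-9,-43,3],0],
    [0.9,[-9,-43,0],0],
    [0.9,[-9,-43,0],0]
  ]
}}

```text
t: 28.45
ee_pos: [496.5, 310.4, 40.6]
orientation: [-2.161, -2.28, 0.001]
ft_force: [-1.6, -1.4, 4.1]
width: 22.0
grasp_force: 30.0
```

Call:
{"method": "servo_tool", "body": {
  "plan": [
    [0.9,[0,0,-0.5],0],
    [0.9,[0,0,-0.5],0],
    [0.5,[0,0,-0.5],0],
    [0.4,[0,0,-0.5],0],
    [0.3,[0,0,-0.5],0],
    [0.2,[0,0,-0.5],0],
    [0.2,[0,0,-0.5],0],
    [0.2,[0,0,-0.5],0],
    [0.2,[0,0,-0.5],0],
    [0.2,[0,0,-0.5],0]
  ]
}}

```text
t: 29.28
ee_pos: [496.5, 309.9, 40.4]
orientation: [-2.162, -2.279, -0.0]
ft_force: [0.5, -0.1, 0.6]
width: 69.4
grasp_force: 0.0
```

Call:
{"method": "servo_tool", "body": {
  "plan": [
    [0,[0,0,30],0],
    [0,[0,0,70],0],
    [0,[0,0,110],0],
    [0,[-10,-38,110],-7],
    [0,[-20,-76,110],-14],
    [0,[-30,-114,110],-21],
    [0,[-40,-152,110],-28],
    [0,[-40,-190,110],-35],
    [0,[-40,-190,110],-35],
    [0,[-40,-190,110],-35]
  ]
}}

```text
t: 30.12
ee_pos: [456.5, 118.3, 150.8]
orientation: [2.75, 1.519, 0.001]
ft_force: [1.0, 1.0, -0.1]
width: 88.0
grasp_force: 0.0
```

```bash
python3 - <<'E'
from fit import *
yel=lambda g:(g[...,2]-g[...,0]>40)&(g[...,2]>70)&(g[...,1]>50)&(g[...,1]-g[...,0]>15)
o=ctrl.get_obs();print(o["ee_pos"],o["orientation"],o["width"])
T=ctrl.get_image("top");D=ctrl.get_image("side")
q=np.round(proj("top",[[496,310,58]])[0]).astype(int)
m1=mask(T,q,(q[0]-25,q[1]-20,q[0]+25,q[1]+20),0,yel)
r=fit("h",{"top":m1},[496,310,.05,2],False); print(r)
p=np.round(proj("side",[[496,310,47]])[0]).astype(int)
m2=mask(D,p,(p[0]-18,p[1]-20,p[0]+18,p[1]+20),0,yel)
print(fit("h",{"side":m2},[496,310,.05,2],False))
print(fit("c",{"top":mask(T,(152,274),(120,230,176,320),85)},[445,417,.1,0],False))
print("end",fit("e",{"top":mask(T,(245,240),(222,205,268,276),85)},[525.5,203.5,0,0],False))
E
```

```text
[456.48668036 118.31699675 150.76339005] [2.74974766e+00 1.51931753e+00 5.72364047e-04] 88.00627031361671
(array([4.97278e+02, 3.08358e+02, 7.10000e-02, 4.07200e+00]), 30, {'top': 276})
(array([4.94751e+02, 3.11302e+02, 2.10000e-02, 8.23700e+00]), 23, {'side': 224})
(array([4.45596e+02, 4.17326e+02, 1.21000e-01, 4.72900e+00]), 71, {'top': 2060})
end (array([ 5.16456e+02,  2.03412e+02, -2.00000e-03,  1.37410e+01]), 1198, {'top': 3025})
```

Call:
{"method": "servo_tool", "body": {
  "plan": [
    [0,[-1,38,0],-7],
    [0,[-3,76,0],-14],
    [0,[-4,114,0],-21],
    [0,[-5,152,0],-28],
    [0,[-7,190,0],-35],
    [0,[-8,228,0],-42],
    [0,[-10,266,0],-49],
    [0,[-10.9,294,-20],-50.9],
    [0,[-10.9,297.4,-55],-50.9],
    [0,[-10.9,297.4,-90],-50.9]
  ]
}}

```text
t: 31.05
ee_pos: [445.3, 422.5, 60.3]
orientation: [-3.132, -0.204, -0.006]
ft_force: [0.2, -0.8, -0.1]
width: 87.9
grasp_force: 0.0
```

Call:
{"method": "servo_tool", "body": {
  "plan": [
    [0,[0,0,0],0],
    [0,[0,0,-15],0],
    [0,[0,0,-30],0],
    [0,[0,0,-40],0],
    [0,[0,0,-43.4],0],
    [0,[0,0,-43.4],0]
  ]
}}

```text
t: 31.55
ee_pos: [445.3, 417.5, 17.1]
orientation: [3.135, 0.196, -0.001]
ft_force: [-0.4, 0.5, -0.9]
width: 87.9
grasp_force: 0.0
```

Call:
{"method": "servo_tool", "body": {
  "plan": [
    [0.5,[0,0,0],0],
    [0.5,[0,0,0],0],
    [0.5,[0,0,0],0],
    [0.5,[0,0,0],0],
    [0.5,[0,0,0],0],
    [0.5,[0,0,0],0],
    [0.5,[0,0,0],0],
    [0.5,[0,0,0],0]
  ]
}}

```text
t: 32.22
ee_pos: [445.9, 417.4, 17.8]
orientation: [-3.135, -0.195, -0.001]
ft_force: [-0.0, -1.3, 6.9]
width: 63.5
grasp_force: 30.0
```

Call:
{"method": "servo_tool", "body": {
  "plan": [
    [0.5,[0,0,15],0],
    [0.5,[0,0,50],0],
    [0.5,[0,0,90],0],
    [0.5,[2,-10,125],0],
    [0.5,[8,-40,135],-0.2],
    [0.5,[18,-78,135],-0.2],
    [0.5,[28,-116,135],-0.2],
    [0.5,[38,-154,135],-0.2],
    [0.5,[48,-192,135],-0.2],
    [0.5,[58,-230,135],-0.2]
  ]
}}

```text
t: 33.05
ee_pos: [503.5, 185.6, 152.9]
orientation: [-3.136, -0.19, -0.001]
ft_force: [1.7, 0.0, -1.7]
width: 63.6
grasp_force: 30.0
```

Call:
{"method": "servo_tool", "body": {
  "plan": [
    [0.5,[10,-38,0],0],
    [0.5,[20,-76,0],0],
    [0.5,[30,-114,0],0],
    [0.5,[40,-152,0],0],
    [0.5,[50,-180,0],0],
    [0.5,[56.4,-200.4,0],0],
    [0.5,[56.4,-200.4,0],0],
    [0.5,[56.4,-200.4,0],0],
    [0.5,[56.4,-200.4,-8],0],
    [0.5,[56.4,-200.4,-8],0]
  ]
}}

```text
t: 33.88
ee_pos: [558.7, -12.0, 143.0]
orientation: [-3.135, -0.191, 0.003]
ft_force: [-0.1, 0.1, -3.3]
width: 63.8
grasp_force: 30.0
```

Call:
{"method": "servo_tool", "body": {
  "plan": [
    [0.5,[0,0,-4],0],
    [0.5,[0,0,-8],0],
    [0.5,[0,0,-12],0],
    [0.5,[0,0,-16],0],
    [0.5,[0,0,-20],0],
    [0.5,[0,0,-20],0]
  ]
}}

```text
t: 34.38
ee_pos: [559.4, -12.9, 123.1]
orientation: [-3.136, -0.19, 0.002]
ft_force: [0.1, -0.3, -1.9]
width: 63.7
grasp_force: 30.0
```

Call:
{"method": "servo_tool", "body": {
  "plan": [
    [0.5,[0,0,-7],0],
    [0.5,[0,0,-14],0],
    [0.5,[0,0,-21],0],
    [0.5,[0,0,-26],0],
    [0.5,[0,0,-29],0],
    [0.5,[0,0,-31.5],0],
    [0.5,[0,0,-31.5],0],
    [0.5,[0,0,-31.5],0]
  ]
}}

```text
t: 35.05
ee_pos: [560.0, -13.1, 92.8]
orientation: [-3.136, -0.19, 0.0]
ft_force: [-1.6, -0.1, 2.1]
width: 63.6
grasp_force: 30.0
```

Call:
{"method": "servo_tool", "body": {
  "plan": [
    [0.2,[0,0,0],0],
    [0,[0,0,0],0],
    [0,[0,0,0],0],
    [0,[0,0,0],0],
    [0,[0,0,0],0],
    [0,[0,0,0],0],
    [0,[0,0,20],0],
    [0,[0,0,60],0],
    [0,[0,0,60],0],
    [0,[0,0,60],0]
  ]
}}

```text
t: 35.88
ee_pos: [561.6, -13.2, 154.6]
orientation: [3.135, 0.19, 0.007]
ft_force: [-0.1, -0.7, -0.2]
width: 88.0
grasp_force: 0.0
```

```bash
python3 - <<'E'
from fit import *
yel=lambda g:(g[...,2]-g[...,0]>40)&(g[...,2]>70)&(g[...,1]>50)&(g[...,1]-g[...,0]>15)
o=ctrl.get_obs();print(o["ee_pos"],o["orientation"],o["width"])
T=ctrl.get_image("top")
q=np.round(proj("top",[[496,310,58]])[0]).astype(int)
print(fit("h",{"top":mask(T,q,(q[0]-25,q[1]-20,q[0]+25,q[1]+20),0,yel)},[496,310,.05,2],False))
print("end",fit("e",{"top":mask(T,(245,240),(216,200,274,282),85)},[525.5,203.5,0,0],False))
E
```

```text
[561.57982763 -13.1782831  154.61076611] [3.13533674 0.18980601 0.00738408] 87.96314553895886
(array([4.97659e+02, 3.08726e+02, 2.10000e-02, 9.53200e+00]), 39, {'top': 263})
end (array([ 5.25815e+02,  2.03562e+02, -9.00000e-03,  2.93600e+00]), 51, {'top': 1843})
```

Call:
{"method": "servo_tool", "body": {
  "plan": [
    [0,[-6,38,0],-3],
    [0,[-12,76,0],-7.3],
    [0,[-18,114,0],-7.3],
    [0,[-24,152,0],-7.3],
    [0,[-30,190,-20],-7.3],
    [0,[-34.2,214,-50],-7.3],
    [0,[-34.2,216.7,-85],-7.3],
    [0,[-34.2,216.7,-100],-7.3],
    [0,[-34.2,216.7,-100],-7.3]
  ]
}}

```text
t: 36.68
ee_pos: [521.8, 203.1, 47.6]
orientation: [3.138, -0.008, -0.014]
ft_force: [-0.5, 0.2, 0.6]
width: 87.7
grasp_force: 0.0
```

Call:
{"method": "servo_tool", "body": {
  "plan": [
    [0,[0,0,-15],0],
    [0,[0,0,-30],0],
    [0,[0,0,-35.5],0],
    [0,[0,0,-35.5],0],
    [0.5,[0,0,-35.5],0],
    [0.5,[0,0,-35.5],0],
    [0.5,[0,0,-35.5],0],
    [0.5,[0,0,-35.5],0],
    [0.5,[0,0,-35.5],0],
    [0.5,[0,0,-35.5],0]
  ]
}}

```text
t: 37.52
ee_pos: [526.3, 203.5, 17.9]
orientation: [-3.141, 0.01, -0.002]
ft_force: [-0.7, -3.1, 6.4]
width: 63.6
grasp_force: 30.0
```

Call:
{"method": "servo_tool", "body": {
  "plan": [
    [0.5,[0,0,0],0],
    [0.5,[0,0,0],0],
    [0.5,[0,0,0],0]
  ]
}}

```text
t: 37.77
ee_pos: [526.3, 203.5, 17.9]
orientation: [-3.141, 0.01, -0.002]
ft_force: [-0.8, -2.6, 5.5]
width: 63.6
grasp_force: 30.0
```

Call:
{"method": "servo_tool", "body": {
  "plan": [
    [0.5,[0,0,15],0],
    [0.5,[0,0,50],0],
    [0.5,[0,0,90],0],
    [0.5,[2,-10,125],3],
    [0.5,[7,-46,135],7.3],
    [0.5,[13,-84,135],7.3],
    [0.5,[19,-122,135],7.3],
    [0.5,[25,-160,135],7.3],
    [0.5,[31,-198,135],7.3],
    [0.5,[34.2,-216.7,135],7.3]
  ]
}}

```text
t: 38.6
ee_pos: [559.8, -16.6, 151.9]
orientation: [3.135, 0.187, -0.0]
ft_force: [0.4, -0.4, -3.5]
width: 63.4
grasp_force: 30.0
```

Call:
{"method": "servo_tool", "body": {
  "plan": [
    [0.5,[0,0,0],0],
    [0.5,[0,0,0],0],
    [0.5,[0,0,0],0],
    [0.5,[0,0,-8],0],
    [0.5,[0,0,-12],0],
    [0.5,[0,0,-16],0],
    [0.5,[0,0,-20],0],
    [0.5,[0,0,-24],0],
    [0.5,[0,0,-28],0],
    [0.5,[0,0,-28],0]
  ]
}}

```text
t: 39.43
ee_pos: [559.4, -12.9, 123.1]
orientation: [-3.136, -0.19, 0.002]
ft_force: [-1.0, 1.1, -3.2]
width: 63.7
grasp_force: 30.0
```

Call:
{"method": "servo_tool", "body": {
  "plan": [
    [0.5,[0,0,-5],0],
    [0.5,[0,0,-9],0],
    [0.5,[0,0,-12],0],
    [0.5,[0,0,-13.5],0],
    [0.5,[0,0,-13.5],0],
    [0.5,[0,0,-13.5],0]
  ]
}}

```text
t: 39.93
ee_pos: [559.8, -13.2, 110.9]
orientation: [-3.136, -0.19, 0.0]
ft_force: [-2.6, 0.1, 2.4]
width: 63.4
grasp_force: 30.0
```

Call:
{"method": "servo_tool", "body": {
  "plan": [
    [0.2,[0,0,0],0],
    [0,[0,0,0],0],
    [0,[0,0,0],0],
    [0,[0,0,0],0],
    [0,[0,0,0],0],
    [0,[0,0,0],0],
    [0,[0,0,20],0],
    [0,[0,0,60],0],
    [0,[0,0,90],0],
    [0,[0,0,90],0]
  ]
}}

```text
t: 40.77
ee_pos: [563.6, -13.2, 206.4]
orientation: [3.135, 0.19, 0.015]
ft_force: [0.9, -1.0, 0.6]
width: 88.1
grasp_force: 0.0
```

Call:
{"method": "servo_tool", "body": {
  "plan": [
    [0,[-10,-38,0],0],
    [0,[-20,-76,0],0],
    [0,[-30,-114,0],0],
    [0,[-40,-152,0],0],
    [0,[-50,-190,0],0],
    [0,[-60,-228,0],0],
    [0,[-70,-266,0],0],
    [0,[-80,-304,0],0],
    [0,[-80,-304,0],0],
    [0,[-80,-304,0],0]
  ]
}}

```text
t: 41.6
ee_pos: [479.1, -318.6, 199.9]
orientation: [-3.136, -0.184, 0.001]
ft_force: [0.2, 1.6, 0.7]
width: 88.0
grasp_force: 0.0
```

```bash
python3 - <<'E'
from fit import *
yel=lambda g:(g[...,2]-g[...,0]>40)&(g[...,2]>70)&(g[...,1]>50)&(g[...,1]-g[...,0]>15)
o=ctrl.get_obs();print(o["ee_pos"],o["ft_force"],o["width"])
T=ctrl.get_image("top");D=ctrl.get_image("side")
q=np.round(proj("top",[[496,310,58]])[0]).astype(int)
print(fit("h",{"top":mask(T,q,(q[0]-25,q[1]-20,q[0]+25,q[1]+20),0,yel)},[496,310,.05,2],False))
r=lambda im,x,y,w,h,k:cv2.resize(im[y:y+h,x:x+w],None,fx=k,fy=k,interpolation=cv2.INTER_CUBIC)
cv2.imwrite("pics/s8.png",np.hstack([r(T,170,150,210,150,2)[:450],np.zeros((300,10,3),np.uint8),r(D,225,155,185,150,2)]))
E
```

```text
[ 479.07576252 -318.64861707  199.92083203] [0.16528215 1.59319073 0.66271651] 87.96134900946365
(array([4.97439e+02, 3.08764e+02, 3.60000e-02, 8.83300e+00]), 34, {'top': 270})
```

View pics/s8.png

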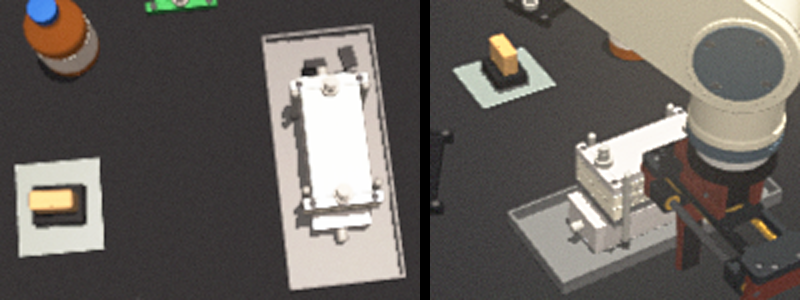

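The stack stands square between the rods with the connections up, at (335,140) in the left half. The scraper is centred on its mat and the shards are in the tray. Handing in.

```bash
python3 -c "
from workcell import ctrl
print(ctrl.close_job())"
```

```text
the job is handed in; nothing more can be done
None
```

The job is handed in (no verdict came back): all five shards are in the tray, the scraper is released on its mat (I re-centred it after it was knocked aside), and the spacer plate, both cassettes and the end plate are stacked between the rods with the hose connections up.

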